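# Lock the depth-stop screw of a bench corker

## Robot

A 6-joint arm with a two-finger parallel gripper is mounted at the origin on the work surface. World frame = base frame: x ahead of the robot, y to its left, z up, the work surface at z = 0. Lengths are in mm, angles in degrees, forces in N, time in s.
With the tool pointing down it reaches from about 300 to 850 mm from the base axis. Payload 4.2 kg.
Tool frame: the origin (TCP) lies midway between the tips of the shut fingers; the grasp point (between the pads) lies 19 mm behind it; z points along the fingers, y is the line along which they close (so a half turn about z gives the same grasp; the last joint's range is limited). The gripper opens to 91 mm and grips with 3 to 60 N. Pads are 32 mm wide; open, the fingers measure 118 mm over their backs; the gripper's body (76 mm by 178 mm) begins 60 mm behind the grasp point.
Start: joints at [71.792, 18.312, 89.639, -0, 72.044, -1.146], TCP at [168.717, 549.707, 213.976] pointing down, gripper open.
Joint ranges: [-177.97, 177.97], [-48.28, 115.42], [12.27, 149.76], [-77.06, 257.06], [2.81, 150.46], [-146.56, 146.56]. Speed limits (degrees/s): [147.25, 147.25, 180, 180, 180, 180].

## Interface

Orientations are given as [roll, pitch, yaw] about the fixed x, y, z axes, in that order (R = Rz(yaw) Ry(pitch) Rx(roll)).
In Python, from workcell import env gives the robot as it stands.
- The arm moves only by the shell command python3 -m jog 'ROWS' [FORCE]. ROWS is a JSON object of lists of equal length, an entry for each row: "jaw": the finger opening in mm, from 0 to 91.2; "slide": the shift along the tool's x, y, z in units of 30 mm (1.0 is 30 mm), a list of three; "spin": the turn about the tool's z in units of 8 degrees (1.0 is 8 degrees). In form: {"jaw": [jaw, ...], "slide": [[dx, dy, dz], ...], "spin": [spin, ...]}. A call has 1 to 10 rows; each row shifts and turns the commanded pose from where the row before left it, along the tool's axes as they then stand; what a row does not reach is not made up. A row lasts 1/10 s, in which the tool goes at most 50 mm and 8.59 degrees, less where a joint would pass 70% of its speed; a pose out of reach is approached as far as the arm can. A call is refused whole if a number of a shift passes 1 or a number of a turn 1, either way. A call with a gripper value outside its range is refused whole. The fingers move at their own pace and stop on an object; FORCE is the grip in N (left out, the last holds). Time passes only in rows, so rows that do not move let the fingers close. It gives the time, the measured TCP pose, the force, the opening and the grip force at its end, in the units of the state.
- env.state(): the state, without advancing time (a new reading comes with each control period).
- env.grab_frame(name): name is "scene" or "top" or "wrist"; returns the picture (480x640x3 uint8, red, green, blue); there is no depth.
- env.camera_model(name): a dict with "fx", "fy", "cx", "cy" (pixels), "camera_from_world" (4x4, takes a point from world to camera coordinates). Camera axes: x right, y up, looking along -z (the intrinsics and any distortion apply to the point x, -y, -z); pixel columns grow to the right and rows downward; lengths in mm; the calibration is good to about 2 mm. The wrist camera is an equidistant fisheye: a pixel r from the principal point sees the ray r / f radians off the axis. A picture is of the moment at which its call begins: read the wrist's pose just before it. camera_model takes no time and is no camera call; for the wrist camera it gives the pose at the moment of the call.
- env.job_done(): hands the job in; it is judged then, once.
The state is a dict: "time_s": time; "qpos": joint angles; "qvel": joint speeds; "effort": joint torques, N m; "ee_pos": TCP position; "ee_rot": TCP orientation; "force": force on the tool from outside, world axes, zero at the start; "torque": the same for the moment, N m; "gripper_width": finger opening in mm; "gripper_force": force on a finger pad.
Only numpy, scipy, OpenCV 4.12 (cv2) and the standard library are available. Lean on these libraries where they do the work, as an engineer would, in place of code of your own. Each camera call takes 0.05 s, during which the arm holds its last target. There are 200 camera calls.

## Task

Lock the stop screw of the green corker base: slide the large steel spanner fully onto the square brass nut, lying flat with its tail beside the steel brace post so that the nut cannot turn, and leave it there. Then push the red-knobbed lever of the jam nut clockwise (seen from above) until it comes up solid, and snug it up with about 15 N at the knob, never more than 25 N; the brass nut must keep its setting, give or take the spanner's play. Finish with the lever released and the other things on the bench left alone.

Things in the scene. Friction and masses are not known exactly. Their poses are not given: they have to be found in the camera images.
- corker: Green base casting of a bench corker, fixed. Origin on the table under the axis of the upright stop screw (20 mm thick, top at 96 mm). Plate x -60 to +140, y -205 to +90 mm, top 20 mm above the table. The brass nut sits on a boss 64 mm wide, top at 32 mm. Also a tube socket (72 mm wide, 50 mm tall, at x +100, y -115 mm) and a rubber bottle pad (30 mm tall, at x +98, y +30 mm)
- brace_post: Upright steel pin, 12 mm thick, 36 mm tall, at x -17.5, y -172 mm of the corker; origin at its foot, 32 mm above the table, on a rest 62 by 34 mm that carries the spanner's tail. A spanner on the nut with its tail along the corker's -y passes it on its +x side with 2.5 mm to spare; when the nut is dragged clockwise the tail comes to bear on it. It may bear at most 15 N (about 28 N at the knob)
- stop_nut: Square brass nut, 30 mm across flats, 18 mm tall. Origin in the middle of its underside, 32 mm above the table; z up, x and y square to its flats. Turns stiffly (0.25 N m) about z; starts square to the corker's axes or up to 0.04 rad anticlockwise of that. It is dragged along whenever the jam nut is turned, unless it is held
- jam_nut: Steel hex jam nut, 30 mm wide, 14 mm tall, on the brass nut, with a lever. Origin on the screw axis, 50 mm above the table. Pushed clockwise it takes 5 N at the knob, rising steadily to about 9 N, then comes up solid after 0.65 to 1.0 rad relative to the brass nut, which itself gives up to 0.1 rad; so the end must be felt: 13 to 20 N at the knob is solid and snug. It stays where it is left
- lever_knob (a point): Centre of the top of the red knob on the lever: an upright cylinder 20 mm thick, from 65 to 105 mm above the table, 100 mm from the screw axis. A 10 mm bar joins its foot to the jam nut. It starts roughly along +y of the corker (90 to 112 degrees anticlockwise of its x axis) and swings clockwise, seen from above, towards +x
- spanner: Large open-ended spanner, bright steel, about 0.25 kg, 12 mm thick, lying flat. Origin at the jaw's centre on the underside; on the nut's axis when the nut is fully home. x points out of the jaw's mouth, z up. Jaw 31 mm wide, bottom at x = -15.5 mm, mouth flared, prong tips at x = +31 mm; head 53 to 62 mm wide. Straight handle 18 mm wide from the head to x = -205 mm
- spanner_grip (a point): Point on the top of the spanner's handle, 75 mm behind the jaw's centre (x = -75 mm), a good place to grip from above
- small_spanner: Smaller dark spanner, jaw 18 mm, too small for the nut; to be left alone. Origin at its jaw's centre
- wine_a: Green wine bottle, 74 mm wide, 290 mm tall; leave alone. Origin under its centre
- wine_b: Amber wine bottle, 74 mm wide, 290 mm tall; leave alone. Origin under its centre
- jar: Glass jar with brass lid, 76 mm wide, 100 mm tall; leave alone. Origin under its centre
- cup: Terracotta cup, 76 mm wide, 85 mm tall; leave alone. Origin under its centre
- spare_nut: Round brass spare nut, 36 mm wide, 16 mm tall, lying on the table; leave alone. Origin under its centre
- cork: Cork standing on end, 24 mm wide, 45 mm tall; leave alone. Origin under its centre
There are look-alikes about, which are no part of the job. Leave any orange look-alike of the spanner alone.

How it is judged (in metres and radians):
On the way, in this order (a step that is already met when the one before it is completed fails the run):
1. the large spanner is fully on the brass nut, flat, while the jam nut is still loose (horizontal distance between spanner and stop_nut below 0.005 m and height (world z) of spanner between 0.028 and 0.048 m and angle between the x axis of spanner and the y axis of corker, either way round below 0.2 rad and angle between the x axis of jam_nut and the x axis of stop_nut, either way round below 0.6 rad), for 0.3 s.
2. the jam nut is tightened solid against the brass nut held by the spanner, and snugged up so that the spanner bears on the post with over 5 N (about 11 N at the knob) (angle between the x axis of jam_nut and the x axis of stop_nut, either way round above 0.96 rad and horizontal distance between spanner and stop_nut below 0.006 m and angle between the x axis of stop_nut and the x axis of corker, either way round below 0.18 rad and contact force between spanner and brace_post above 5 N), for 0.1 s.
At the end, for the whole second after the job is handed in: the jam nut is turned to within 0.04 rad of its solid stop against the brass nut, the brass nut is within 0.18 rad of square to the corker, the spanner still lies on the nut with its jaw centre within 6 mm of the axis, and all is released and at rest (angle between the x axis of jam_nut and the x axis of stop_nut, either way round above 0.96 rad and angle between the x axis of stop_nut and the x axis of corker, either way round below 0.18 rad and horizontal distance between spanner and stop_nut below 0.006 m and height (world z) of spanner below 0.048 m and linear speed of spanner below 0.02 m/s and angular speed of jam_nut below 0.1 rad/s); the robot touches nothing.
It fails at once if the brass nut is turned more than 0.18 rad from square to the corker (angle between the x axis of stop_nut and the x axis of corker, either way round above 0.18 rad).
It fails at once if the spanner is forced against the brace post with more than 15 N (about 28 N at the knob) (contact force between spanner and brace_post above 15 N).
It fails at once if another thing on the bench is shifted by more than 3 cm (distance of any of small_spanner, wine_a, wine_b, jar, cup, spare_nut, cork from where it was at the start of the episode above 0.03 m).
It also fails if it takes over 70 s, if anything falls off the work surface, if the arm or the gripper's body presses on something with over 40 N, if the wrist force passes 120 N, or if a joint passes its speed limit or range.

## Working session

There is one attempt and no reset: what is moved stays moved. The work goes in short steps, Python scripts to look and compute and a shell command to move; the robot and the scene stay as the last step left them, time stands still between calls to the robot, and variables do not carry over. Pictures are saved under pics/ and viewed, at most 10 in all, crops included, and the job is handed in when it is done.

```bash
ls; mkdir -p pics
python3 - <<'E'
from workcell import env
import cv2, numpy as np
np.set_printoptions(suppress=True,precision=3)
for n in ("scene","top","wrist"):
    cv2.imwrite(f"pics/{n}0.png",env.grab_frame(n)[:,:,::-1])
    m=env.camera_model(n);print(n,{k:v for k,v in m.items() if k!="camera_from_world"});print(np.array(m["camera_from_world"]))
print(env.state())
E
```

```text
pics
scene {'fx': 500.51600913390115, 'fy': 500.51600913390115, 'cx': 326.51472496465647, 'cy': 237.7627900590676}
[[    0.396     0.918     0.005  -166.282]
 [   -0.785     0.336     0.52    324.244]
 [    0.476    -0.21      0.854 -1499.776]
 [    0.        0.        0.        1.   ]]
top {'fx': 440.87605346394736, 'fy': 440.87605346394736, 'cx': 317.0442135085683, 'cy': 238.00216888231515}
[[    0.023    -1.       -0.002   -46.472]
 [    0.998     0.023     0.066  -464.967]
 [   -0.066    -0.004     0.998 -1257.065]
 [    0.        0.        0.        1.   ]]
wrist {'fx': 371.64829954431775, 'fy': 371.64829954431775, 'cx': 324.0066142120923, 'cy': 242.3761564604178}
[[   0.294    0.956   -0.001 -574.073]
 [  -0.921    0.283   -0.266   29.788]
 [  -0.254    0.079    0.964 -390.995]
 [   0.       0.       0.       1.   ]]
{'time_s': 0.15, 'qpos': array([71.79 , 18.344, 89.69 , -0.001, 72.045, -1.145]), 'qvel': array([ 0.032, -0.028, -0.193,  0.066, -0.096,  0.043]), 'effort': array([  0.001, -41.277, -23.215,   0.073,   0.043,  -0.   ]), 'ee_pos': array([168.613, 549.325, 213.314]), 'ee_rot': array([-179.922,   -0.   ,  162.935]), 'force': array([-0.007, -0.729,  0.682]), 'torque': array([ 0.08 , -0.006, -0.018]), 'gripper_force': 0.0, 'gripper_width': 91.14388545814924}
```

View pics/top0.png

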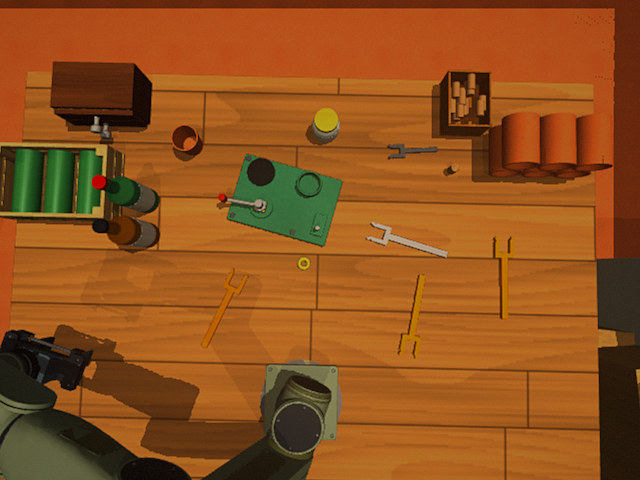

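View pics/scene0.png

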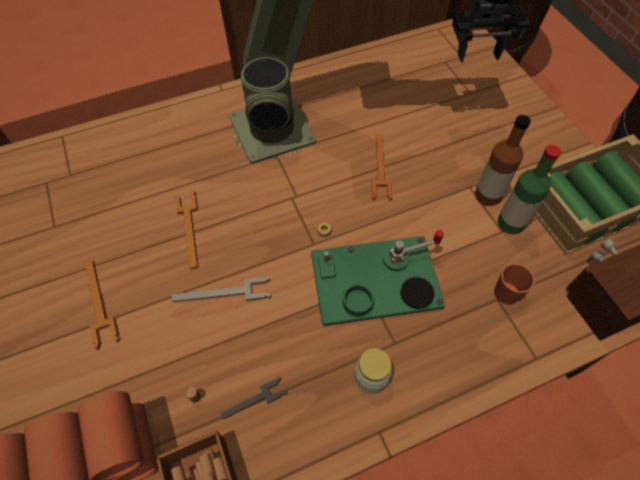

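Top view: the bright steel spanner is at about (380,235)-(447,254). It could be confused with the orange ones at (222,310), (413,315) and (503,278), and with the dark small one at (412,151). I choose the bright steel one. The corker has its screw near (260,205), the post near (318,227) and the red knob at (222,198). Next I check this in a close crop.

Run:
```python
import cv2
a=cv2.imread("pics/top0.png")[140:280,210:460]
cv2.imwrite("pics/crop1.png",cv2.resize(a,None,fx=3.2,fy=3.2,interpolation=cv2.INTER_CUBIC))
```

```text
(no output)
```

View pics/crop1.png

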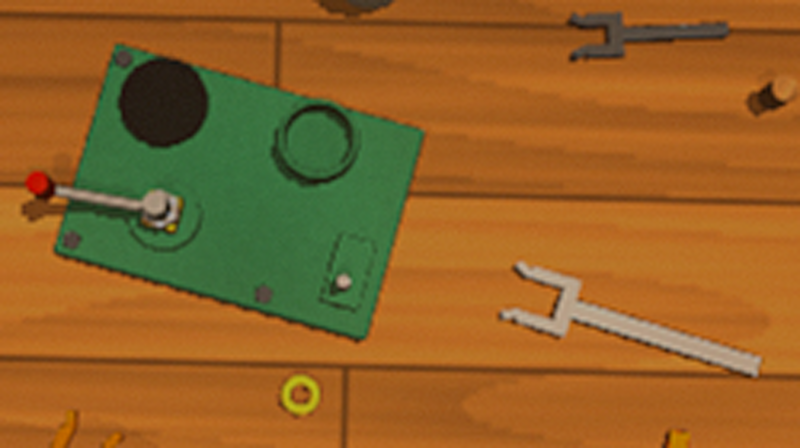

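The crop confirms the choice: one bright steel spanner, jaw at (540,290) and tail at (758,367), with its mouth facing the corker. The screw top is at (155,203), the post top at (344,281) and the knob at (40,183).

```bash
cat > h.py <<'E'
import numpy as np, cv2
from scipy.optimize import least_squares
from workcell import env
np.set_printoptions(suppress=True,precision=2)
def ray(m,u,v,fish=False):
    M=np.array(m["camera_from_world"]);x=(u-m["cx"])/m["fx"];y=(v-m["cy"])/m["fy"]
    if fish:
        t=np.hypot(x,y);s=np.sin(t)/max(t,1e-9);d=np.array([x*s,-y*s,-np.cos(t)])
    else: d=np.array([x,-y,-1.])
    R=M[:3,:3];return -R.T@M[:3,3],R.T@d
def at(m,u,v,z,fish=False):
    c,d=ray(m,u,v,fish);return c+d*(z-c[2])/d[2]
def fitpose(P,W):  # 2D rigid fit local P -> world W
    f=lambda q:(np.c_[P[:,0]*np.cos(q[2])-P[:,1]*np.sin(q[2])+q[0],P[:,0]*np.sin(q[2])+P[:,1]*np.cos(q[2])+q[1]]-W).ravel()
    r=min((least_squares(f,[*W.mean(0),a]) for a in (0,2,-2)),key=lambda r:r.cost)
    return r.x,r.fun.reshape(-1,2)
E
python3 - <<'E'
from h import *
m=env.camera_model("top")
w=lambda p,z:at(m,210+(p[0]+.5)/3.2-.5,140+(p[1]+.5)/3.2-.5,z)[:2]
loc=[(140,90,20,118,44),(140,-205,20,424,130),(-60,-205,20,364,340),(-60,90,20,55,252),(-17.5,-172,68,344,281),(0,0,96,155,203)]
P=np.array([l[:2] for l in loc],float);W=np.array([w(l[3:],l[2]) for l in loc])
q,r=fitpose(P,W);print("corker",q[:2],np.degrees(q[2]));print(r)
k=w((40,183),105);d=k-q[:2];print("knob",k,np.hypot(*d),np.degrees(np.arctan2(d[1],d[0])-q[2]))
img=env.grab_frame("top")[:,:,::-1].astype(int)
mask=((img.min(2)>110)&(img.max(2)-img.min(2)<60)).astype(np.uint8);mask[:, :362]=0;mask[:,455:]=0;mask[:215]=0;mask[265:]=0
v,u=np.nonzero(mask);X=np.array([at(m,a,b,12)[:2] for a,b in zip(u,v)])
hx=X[X[:,1]<X[:,1].min()+120]
vx,vy,x0,y0=cv2.fitLine(hx.astype(np.float32),cv2.DIST_L2,0,.01,.01).ravel()
d=np.array([vx,vy]);d*=np.sign(d[1]);n=np.array([-d[1],d[0]]);s=(X-[x0,y0])@d;t=(X-[x0,y0])@n
print(len(X),"len",s.min(),s.max(),"handle w",np.ptp(t[s<s.min()+120]),"head",t[s>s.max()-50].min(),t[s>s.max()-50].max())
for e,nm in ((s.min()+205,"from tail"),(s.max()-31,"from tips")): print(nm,np.array([x0,y0])+d*e)
print("yaw",np.degrees(np.arctan2(d[1],d[0])), "grip",np.array([x0,y0])+d*(s.min()/2+s.max()/2+12))
E
```

```text
corker [551.58 126.43] -14.605177069194157
[[ 1.92  2.64]
 [ 0.29 -2.73]
 [-1.47 -2.39]
 [-0.01  2.73]
 [-0.4  -0.17]
 [-0.33 -0.08]]
knob [565.37 222.85] 97.4089848543951 96.46492379413723
483 len -62.646222798400096 170.7154649607428 handle w 15.893139263879945 head -25.008385811129205 26.129052202767063
from tail [ 485.5  -213.42]
from tips [ 484.76 -215.96]
yaw 73.7027 grip [ 464.08 -286.68]
```

```bash
python3 -m jog '{"jaw":[50,50,50,50,50,50,50,50,50,50],"slide":[[0,0,0],[0,0,0],[0,0,0],[0,0,0],[0,0,0],[0,0,0],[0,0,0],[0,0,0],[0,0,0],[0,0,0]],"spin":[1,1,1,1,1,1,1,1,1,1]}'
python3 -m jog '{"jaw":[50,50,50,50,50,50,50,50,50,50],"slide":[[0,0,0],[0,0,0],[-1,0.72,0],[-1,0.72,0],[-1,0.72,0],[-1,0.72,0],[-1,0.72,0],[-1,0.72,0],[-1,0.72,0],[-1,0.72,0]],"spin":[1,0.15,0,0,0,0,0,0,0,0]}'
python3 -m jog '{"jaw":[50,50,50,50,50,50,50,50,50,50],"slide":[[-1,0.72,0],[-1,0.72,0],[-1,0.72,0],[-1,0.72,0],[-1,0.72,0],[-1,0.72,0],[-1,0.72,0],[-1,0.72,0],[-1,0.72,0],[-1,0.72,0]],"spin":[0,0,0,0,0,0,0,0,0,0]}'
python3 -m jog '{"jaw":[50,50,50,50,50,50,50,50],"slide":[[-1,0.72,0],[-1,0.72,0],[-1,0.72,0],[-1,0.72,0],[0,0,0.5],[0,0,0.5],[0,0,0],[0,0,0]],"spin":[0,0,0,0,0,0,0,0]}'
python3 - <<'E'
from h import *
print(env.state()['ee_pos'],env.state()['ee_rot'])
m=env.camera_model("wrist");cv2.imwrite("pics/w1.png",env.grab_frame("wrist")[:,:,::-1])
import json;json.dump({k:np.array(v).tolist() for k,v in m.items()},open("w1.json","w"))
E
```

```text
time_s: 1.2
ee_pos: [168.7, 549.5, 213.7]
ee_rot: [-180.0, 0.0, 82.6]
force: [0.3, -0.1, -0.5]
gripper_width: 49.9
gripper_force: 0.0
time_s: 2.2
ee_pos: [267.6, 269.5, 214.0]
ee_rot: [180.0, -0.0, 73.9]
force: [1.5, 0.4, 0.7]
gripper_width: 50.1
gripper_force: 0.0
time_s: 3.2
ee_pos: [390.9, -79.2, 214.1]
ee_rot: [180.0, -0.0, 73.9]
force: [0.4, 0.1, 0.0]
gripper_width: 49.8
gripper_force: 0.0
time_s: 4.0
ee_pos: [440.1, -216.9, 184.1]
ee_rot: [-180.0, -0.0, 73.8]
force: [-0.1, -0.9, -0.1]
gripper_width: 50.0
gripper_force: 0.0
[ 440.07 -216.9   184.05] [-179.99   -0.01   73.81]
```

View pics/w1.png

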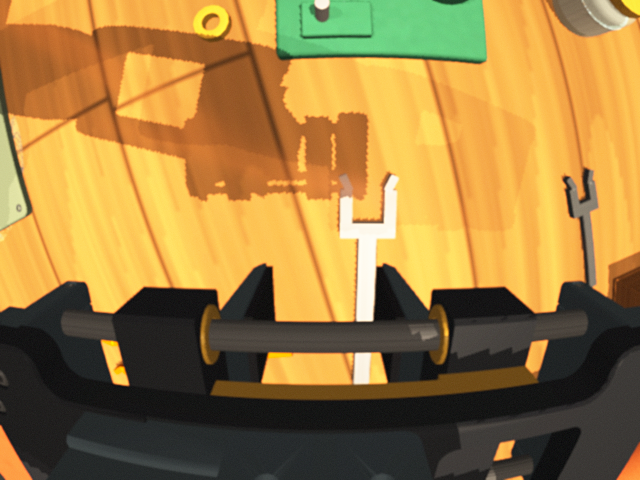

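The wrist view shows the spanner's mouth up at (346,178)/(391,177). The head back is at (341..397,238) and the handle centreline runs from about (367,245) to (362,375), ahead of and to the right of the gripper.

Run:
```python
from h import *
import json
m=json.load(open("w1.json"))
img=cv2.imread("pics/w1.png").astype(int)
def cen(v):
    u=np.nonzero(img[v,330:400].min(-1)>150)[0]+330;return u.min(),u.max()
rows=[250,255,260,270,280,290,300,370,378]
C=[]
for v in rows:
    a,b=cen(v);A=at(m,a-.5,v,12,1)[:2];B=at(m,b+.5,v,12,1)[:2];C.append((A+B)/2);print(v,a,b,C[-1],np.hypot(*(A-B)))
print(at(m,346,176,12,1)[:2],at(m,391,175,12,1)[:2],at(m,341,238,12,1)[:2],at(m,397,238,12,1)[:2])
C=np.array(C);vx,vy,x0,y0=cv2.fitLine(C.astype(np.float32),cv2.DIST_L2,0,.01,.01).ravel();print("yaw",np.degrees(np.arctan2(vy,vx)))
d=np.array([vx,vy])*np.sign(vy);p=np.array([x0,y0])
t=(at(m,346,176,12,1)[:2]+at(m,391,175,12,1)[:2])/2
print("line pt",p,"jaw",p+d*((t-p)@d-31),"grip",p+d*((t-p)@d-106))
```

```text
250 358 375 [ 472.01 -254.73] 17.567743031331325
255 358 375 [ 470.75 -259.63] 17.638481179388595
260 358 375 [ 469.49 -264.59] 17.71202235062633
270 358 375 [ 466.94 -274.63] 17.86777513983095
280 357 374 [ 463.41 -284.58] 18.023991895853705
290 357 374 [ 460.79 -295.04] 18.20417899597605
300 357 373 [ 457.63 -305.6 ] 17.36958044826605
370 354 369 [ 433.59 -388.5 ] 17.90691233700445
378 354 369 [ 430.97 -399.44] 18.14321004591211
[ 471.92 -180.57] [ 512.77 -190.86] [ 451.46 -236.26] [ 503.65 -251.42]
yaw 74.0014
line pt [ 458.4  -302.97] jaw [ 483.5  -215.43] grip [ 462.83 -287.52]
```

Both cameras put the grip point at about (463,-287), with the handle 18 mm wide as it should be. Now I go down and grip.

```bash
python3 -m jog '{"jaw":[50,50,50,50,50,50,50,50,50,50],"slide":[[-0.7,0.5,0],[-0.7,0.5,0],[-0.64,0.39,0],[0,0,1],[0,0,1],[0,0,1],[0,0,1],[0,0,1],[0,0,0.5],[0,0,0.5]],"spin":[0,0,0,0,0,0,0,0,0,0]}'
python3 -m jog '{"jaw":[0,0,0,0,0,0,0,0,0,0],"slide":[[0,0,0],[0,0,0],[0,0,0],[0,0,0],[0,0,0],[0,0,0],[0,0,0],[0,0,0],[0,0,0],[0,0,0]],"spin":[0,0,0,0,0,0,0,0,0,0]}' 50
```

```text
time_s: 5.05
ee_pos: [463.7, -287.4, 3.8]
ee_rot: [179.9, 0.0, 73.8]
force: [0.6, 0.3, 0.8]
gripper_width: 50.0
gripper_force: 0.0
time_s: 6.05
ee_pos: [463.4, -287.6, 4.9]
ee_rot: [179.9, 0.0, 73.7]
force: [-0.2, -0.1, 6.4]
gripper_width: 17.3
gripper_force: 50.0
```

```bash
python3 -m jog '{"jaw":[0,0,0,0,0,0,0,0],"slide":[[0,0,-0.3],[0,0,-0.6],[0,0,-0.6],[0,0,-0.6],[0,0,-0.6],[0,0,-0.3],[0.8,0,0],[1,-0.1,0]],"spin":[0,0,0,0,0,-0.2,0,0]}'
python3 -m jog '{"jaw":[0,0,0,0,0,0,0,0,0,0],"slide":[[1,-0.1,0],[1,-0.1,0],[1,-0.1,0],[1,-0.1,0],[1,-0.1,0],[1,-0.1,0],[0.8,-0.1,0],[0.4,-0.1,0],[0,0,0],[0,0,0]],"spin":[0,0,0,0,0,0,0,0,0,0]}'
python3 - <<'E'
from h import *
print(env.state()['ee_pos'],env.state()['ee_rot'])
m=env.camera_model("wrist");cv2.imwrite("pics/w2.png",env.grab_frame("wrist")[:,:,::-1])
import json;json.dump({k:np.array(v).tolist() for k,v in m.items()},open("w2.json","w"))
E
```

```text
time_s: 6.85
ee_pos: [474.0, -234.7, 94.1]
ee_rot: [179.9, 0.0, 75.3]
force: [-0.1, 1.7, -2.7]
gripper_width: 17.5
gripper_force: 50.0
time_s: 7.85
ee_pos: [504.9, -19.9, 93.8]
ee_rot: [-180.0, 0.0, 75.4]
force: [1.1, 0.4, -2.0]
gripper_width: 17.9
gripper_force: 50.0
[504.87 -19.89  93.76] [-179.97    0.04   75.38]
```

View pics/w2.png

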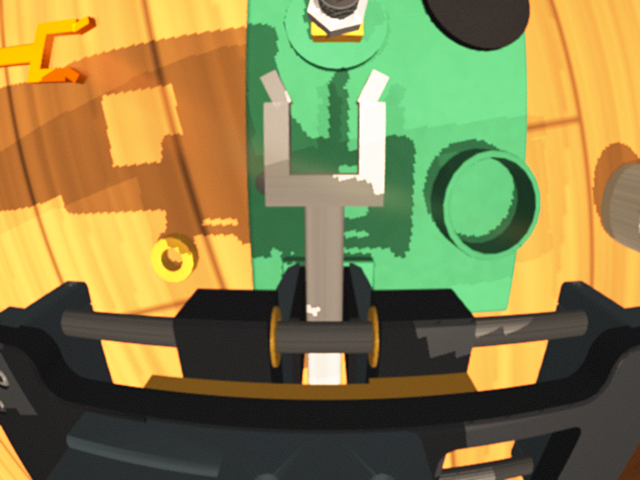

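The wrist view shows the gripped spanner with its mouth facing up: prong tips at (270,80)/(380,80) and head back at row about 205. The brass nut is at (312..362, 22..41) and the boss circle runs from about 285 to 388. I measure the nut and the spanner in this same picture.

Run:
```python
from h import *
import json
m=json.load(open("w2.json"))
img=cv2.imread("pics/w2.png");hsv=cv2.cvtColor(img,cv2.COLOR_BGR2HSV)
y=(hsv[:60,290:400,0]>18)&(hsv[:60,290:400,0]<32)&(hsv[:60,290:400,1]>150)&(hsv[:60,290:400,2]>120)
for v in range(14,46,2):
    u=np.nonzero(y[v])[0]+290
    if len(u):print(v,u.min(),u.max(),len(u))
v,u=np.nonzero(y);vb=v.max();print("bottom",vb)
g=img[:,:,:].astype(int)
for v in range(215,265,8):
    s=img[v,285:365].astype(int);k=np.nonzero(s.max(1)-s.min(1)<30)[0]+285;A=at(m,k.min()-.5,v,101,1);B=at(m,k.max()+.5,v,101,1);print(v,k.min(),k.max(),((A+B)/2)[:2],np.hypot(*(A-B)))
big=cv2.resize(img[0:220,240:420],None,fx=2.7,fy=2.7,interpolation=cv2.INTER_CUBIC);cv2.imwrite("pics/w2c.png",big)
```

```text
22 311 313 3
24 311 362 6
26 311 362 10
28 311 363 15
30 311 363 21
32 311 362 30
34 311 362 35
36 312 361 2
38 360 360 1
40 313 313 1
bottom 41Traceback (most recent call last):
  File "<stdin>", line 12, in <module>
TypeError: return arrays must be of ArrayType
```

Run:
```python
from h import *
import json
m=json.load(open("w2.json"))
img=cv2.imread("pics/w2.png")
for v in range(215,265,8):
    s=img[v,285:365].astype(int);k=np.nonzero(s.max(1)-s.min(1)<30)[0]+285;A=at(m,k.min()-.5,v,101,1)[:2];B=at(m,k.max()+.5,v,101,1)[:2];print(v,k.min(),k.max(),((A+B)/2),np.hypot(*(A-B)))
big=cv2.resize(img[0:220,240:420],None,fx=2.7,fy=2.7,interpolation=cv2.INTER_CUBIC);cv2.imwrite("pics/w2c.png",big)
for z,p in ((32,(313,41)),(32,(361,41)),(50,(311,35)),(50,(363,35))): print(z,at(m,*p,z,1))
```

```text
215 304 305 [506.97  23.12] 0.8996809000761127
223 304 343 [514.29  17.4 ] 18.05341009280549
231 305 343 [513.57  13.74] 17.69426957568491
239 305 343 [512.62  10.11] 17.793737711502487
247 305 342 [511.43   6.49] 17.44006456800073
255 305 343 [510.68   2.72] 18.012931070793474
263 297 342 [507.66  -0.53] 21.39805570743088
32 [533.65 117.04  32.  ]
32 [562.58 109.89  32.  ]
50 [532.7  115.97  50.  ]
50 [561.67 108.81  50.  ]
```

View pics/w2c.png

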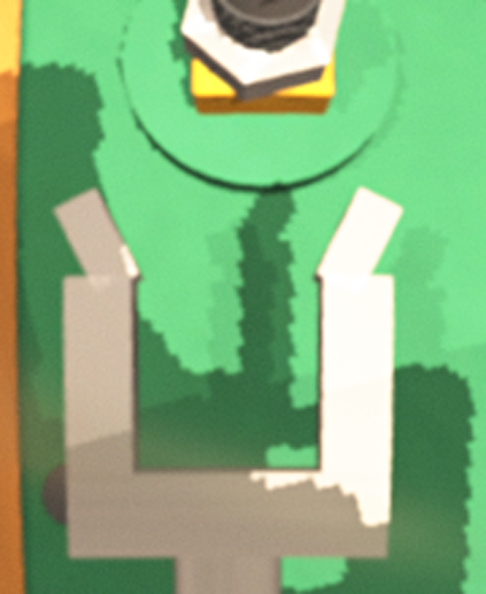

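The crop confirms it: nut front edge (313,41)-(363,41), 30 mm wide in 3D as it must be. The jaw bottom is at row 174 (289.6..358.9) and the prongs end at about (274,70) and (376,70).

Run:
```python
from h import *
import json
m=json.load(open("w2.json"))
c=lambda x,y,z:at(m,240+(x+.5)/2.7-.5,(y+.5)/2.7-.5,z,1)[:2]
for z in (99,101,103):
    a,b=c(134,470,z),c(321,470,z);e,f=c(68,556,z),c(388,556,z);print(z,"jaw bot",(a+b)/2,np.hypot(*(b-a)),np.degrees(np.arctan2(*(b-a)[::-1])),"back",(e+f)/2,np.hypot(*(f-e)))
a,b=c(197,112,32),c(333,110,32);print("nut",a,b,np.hypot(*(b-a)),np.degrees(np.arctan2(*(b-a)[::-1])))
a,b=c(190,96,50),c(335,94,50);print("nut top",a,b,np.hypot(*(b-a)),np.degrees(np.arctan2(*(b-a)[::-1])))
# boss circle lower points z=32
pts=np.array([c(*p,32) for p in [(128,100),(150,142),(180,168),(215,183),(260,189),(300,183),(340,163),(370,135)]])
r=least_squares(lambda q:np.hypot(*(pts-q).T)-32,[551,127]);print("boss",r.x,r.fun)
# plate left edge z=20
p,q=c(22,560,20),c(20,30,20);print("edge dir",np.degrees(np.arctan2(*(q-p)[::-1])),p,q)
```

```text
99 jaw bot [520.09  38.76] 30.908807235838704 -14.673185716984696 back [516.54  24.82] 53.986960947567006
101 jaw bot [520.13  38.92] 30.535865623760074 -14.673185716984674 back [516.62  25.15] 53.3355613612488
103 jaw bot [520.17  39.08] 30.162924011681387 -14.67318571698466 back [516.7   25.48] 52.6841617749306
nut [533.42 116.99] [563.92 109.99] 31.297050416247284 -12.930054524684557
nut top [532.14 115.96] [562.19 109.02] 30.837970255675348 -13.00695887638514
boss [550.15 126.3 ] [-0.67  0.01  0.28  0.21  0.14  0.04 -0.31 -0.29]
edge dir 75.24117952489624 [463.09  24.03] [497.61 155.05]
```

```bash
python3 -m jog '{"jaw":[0,0,0,0,0,0,0,0,0],"slide":[[0,0,0],[0,0.34,0],[0.4,0,0],[0.35,0,0],[0,0,0],[0,0,0.5],[0,0,0.5],[0,0,0.5],[0,0,0]],"spin":[-0.12,0,0,0,0,0,0,0,0]}'
python3 - <<'E'
from h import *
print(env.state()['ee_pos'],env.state()['ee_rot'])
m=env.camera_model("wrist");i=env.grab_frame("wrist")[:,:,::-1];cv2.imwrite("pics/w3.png",i)
cv2.imwrite("pics/w3c.png",cv2.resize(i[0:290,180:500],None,fx=2,fy=2,interpolation=cv2.INTER_CUBIC))
import json;json.dump({k:np.array(v).tolist() for k,v in m.items()},open("w3.json","w"))
E
```

```text
time_s: 8.8
ee_pos: [518.6, 0.4, 47.2]
ee_rot: [-179.7, 0.1, 76.3]
force: [-0.6, 0.5, -1.9]
gripper_width: 17.3
gripper_force: 50.0
[518.6    0.43  47.24] [-179.74    0.06   76.34]
```

View pics/w3c.png

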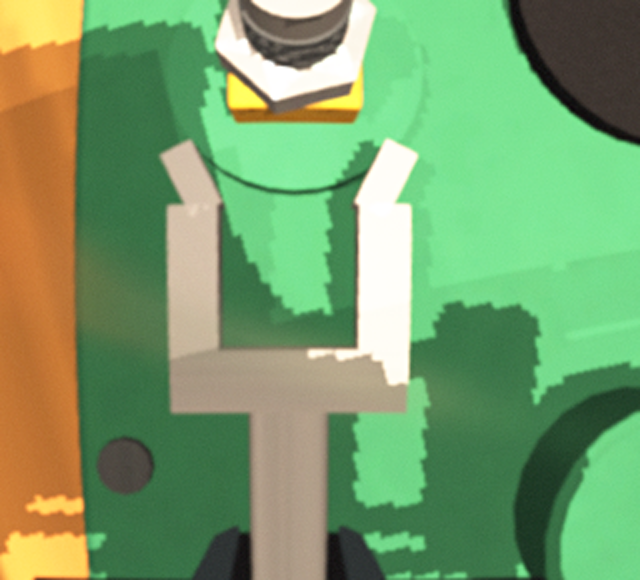

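The crop shows the spanner head low in front of the nut, nearly centred. The nut's bottom edge is about (236..358,122) and the jaw sides are at 219 and 357.

Run:
```python
from h import *
import json
m=json.load(open("w3.json"))
c=lambda x,y,z:at(m,180+(x+.5)/2-.5,(y+.5)/2-.5,z,1)[:2]
ang=lambda d:np.degrees(np.arctan2(d[1],d[0]))
a,b,e,f=c(219,348,54.3),c(357,348,54.3),c(219,206,54.3),c(357,206,54.3)
print("jaw w",np.hypot(*(b-a)),np.hypot(*(f-e)),"ang",ang(b-a),ang(e-a),ang(f-b))
g,h=c(236,122,32),c(358,122,32);print("nut w",np.hypot(*(h-g)),ang(h-g))
g2,h2=c(228,107,50),c(363,107,50);print("nut top w",np.hypot(*(h2-g2)),ang(h2-g2))
y=np.radians(76.3);X=np.array([np.cos(y),np.sin(y)]);Y=np.array([X[1],-X[0]])
J=(a+b)/2+15.5*X
for G,H in((g,h),(g2,h2)):
    N=(G+H)/2+15*np.array([.23,.973]);D=N-J;print("J",J,"N",N,"fwd",D@X/30,"lat",D@Y/30, D@Y)
S=env.state()['ee_pos'][:2];print("J by tcp",S+75*X)
```

```text
jaw w 30.439812790866757 29.96433916439626 ang -13.694776973324645 75.86047019536083 76.72559511913913
nut w 30.145768473016183 -13.523186656919759
nut top w 30.186468324823583 -13.556870864893458
J [536.45  74.57] N [551.49 127.57] fwd 1.8350003117887836 lat 0.06850995058680145 2.0552985176040437
J [536.45  74.57] N [550.92 127.28] fwd 1.8211701680238979 lat 0.05236851324962591 1.5710553974887773
J by tcp [537.33  73.23]
```

```bash
python3 -m jog '{"jaw":[0,0,0,0,0,0],"slide":[[0,0.045,0.15],[0,0,0.14],[0,0,0],[0.3,0,0],[0.3,0,0],[0,0,0]],"spin":[0,0,0,0,0,0]}'
python3 -m jog '{"jaw":[0,0,0,0,0],"slide":[[0.2,0,0],[0.2,0,0],[0.2,0,0],[0.1,0,0],[0,0,0]],"spin":[0,0,0,0,0]}'
```

```text
time_s: 9.45
ee_pos: [525.9, 18.5, 40.3]
ee_rot: [-180.0, -0.0, 76.4]
force: [-1.2, -0.8, -2.4]
gripper_width: 17.1
gripper_force: 50.0
time_s: 9.95
ee_pos: [529.3, 36.7, 39.7]
ee_rot: [-179.8, 0.2, 76.4]
force: [-2.3, -4.6, -2.2]
gripper_width: 17.5
gripper_force: 50.0
```

```bash
python3 -m jog '{"jaw":[0,0,0,0,0],"slide":[[0.15,0,0],[0.15,0,0],[0.15,0,0],[0.1,0,0],[0,0,0]],"spin":[0,0,0,0,0]}'
python3 - <<'E'
from h import *
i=env.grab_frame("wrist")[:,:,::-1];cv2.imwrite("pics/w4.png",i)
cv2.imwrite("pics/w4c.png",cv2.resize(i[0:290,180:500],None,fx=2,fy=2,interpolation=cv2.INTER_CUBIC))
E
```

```text
time_s: 10.45
ee_pos: [533.7, 53.7, 39.8]
ee_rot: [-179.9, 0.1, 76.3]
force: [-2.4, -2.2, -2.5]
gripper_width: 17.7
gripper_force: 50.0
```

View pics/w4c.png

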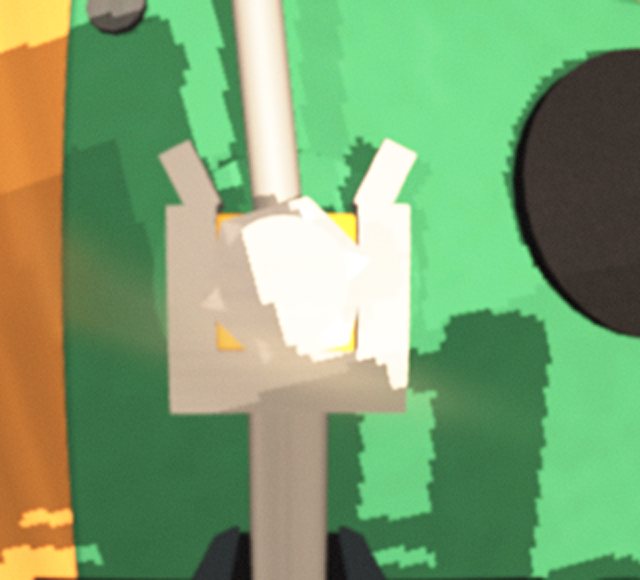

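The nut fills the jaw (217..357, 213..350) with the jaw bottom at the nut's face. Now I seat it the last bit, lower it to rest and release.

```bash
python3 -m jog '{"jaw":[0,0,0,0],"slide":[[0.06,0,0],[0,0,0],[0,0,0.07],[0,0,0.05]],"spin":[0,0,0,0]}'
python3 -m jog '{"jaw":[0,0],"slide":[[0,0,0.03],[0,0,0]],"spin":[0,0]}'
```

```text
time_s: 10.9
ee_pos: [533.8, 53.8, 37.1]
ee_rot: [-179.9, 0.2, 76.4]
force: [-6.0, -7.7, 8.7]
gripper_width: 17.1
gripper_force: 50.0
time_s: 11.1
ee_pos: [533.8, 53.8, 36.9]
ee_rot: [-179.9, 0.2, 76.4]
force: [-7.6, -8.0, 8.6]
gripper_width: 17.2
gripper_force: 50.0
```

Forward and down contact are both felt, so it is seated and resting. Releasing.

```bash
python3 -m jog '{"jaw":[40,40,40,40,40,40,40,40,40,40],"slide":[[0,0,0],[0,0,0],[0,0,0],[0,0,0],[0,0,-0.3],[0,0,-1],[0,0,-1],[0,0,-1],[0,0,-0.7],[0,0,0]],"spin":[0,0,0,0,0,0,0,0,0,0]}'
python3 - <<'E'
from h import *
print(env.state()['ee_pos'])
m=env.camera_model("wrist");i=env.grab_frame("wrist")[:,:,::-1];cv2.imwrite("pics/w5.png",i)
import json;json.dump({k:np.array(v).tolist() for k,v in m.items()},open("w5.json","w"))
E
```

```text
time_s: 12.1
ee_pos: [537.7, 55.8, 159.6]
ee_rot: [179.6, -0.2, 76.3]
force: [0.7, 0.1, -0.2]
gripper_width: 40.2
gripper_force: 0.0
[537.67  55.8  159.56]
```

View pics/w5.png

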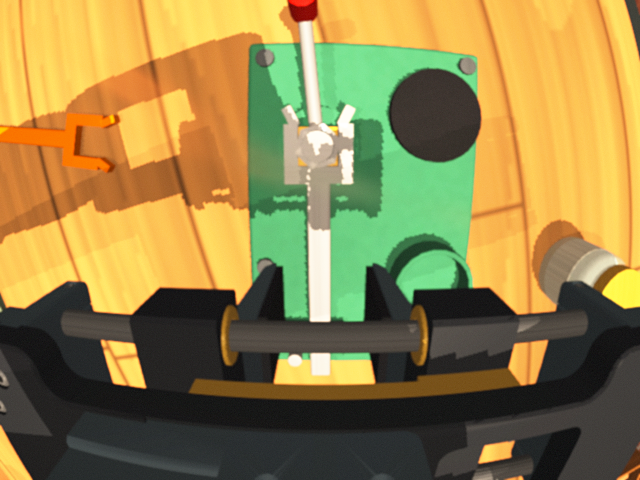

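The spanner lies on the nut, with its tail at (320,370) on the right side of the post at (294,360). The knob is at (302,8). Next I shut the fingers and go to the anticlockwise side of the knob.

```bash
python3 -m jog '{"jaw":[0,0,0,0,0,0,0,0,0,0],"slide":[[0,0,0],[0.85,-1,0],[1,-0.05,0],[1,0,0],[1,0,0],[1,0,0],[1,0,0],[0,0,0],[0,0,0],[0,0,0]],"spin":[-0.7,0,0,0,0,0,0,0,0,0]}' 20
python3 -m jog '{"jaw":[0,0,0,0,0,0],"slide":[[0,0,0.65],[0,0,0.7],[0,0,0.7],[0,0,0.6],[0,0,0],[0,0,0]],"spin":[0,0,0,0,0,0]}'
```

```text
time_s: 13.15
ee_pos: [528.2, 232.7, 154.9]
ee_rot: [-179.9, 0.1, 81.9]
force: [-0.0, -0.3, 0.4]
gripper_width: 0.5
gripper_force: 0.0
time_s: 13.75
ee_pos: [528.9, 232.9, 76.5]
ee_rot: [-180.0, 0.0, 81.8]
force: [0.4, 0.5, 0.4]
gripper_width: 0.7
gripper_force: 0.0
```

Run:
```python
from h import *
m=env.camera_model("top");s=env.state();print(s['ee_pos'],s['force'],s['gripper_width'])
i=env.grab_frame("top");cv2.imwrite("pics/t2.png",i[:,:,::-1]);i=i.astype(int)
r=(i[...,0]>120)&(i[...,1]<60)&(i[...,2]<60);r[:,:205]=0;r[:,260:]=0;r[:170]=0;r[230:]=0
v,u=np.nonzero(r);print(len(u),u.mean(),v.mean(),at(m,u.mean(),v.mean(),100))
```

```text
[528.95 232.85  76.48] [0.4  0.55 0.38] 0.735321144434202
7 222.85714285714286 195.85714285714286 [568.89 222.17 100.  ]
```

```bash
python3 -m jog '{"jaw":[0,0,0,0,0],"slide":[[0,0.15,0],[0,0.15,0],[0,0.1,0],[0,0.1,0],[0,0,0]],"spin":[0,0,0,0,0]}'
python3 -m jog '{"jaw":[0,0,0],"slide":[[0.05,0.24,0],[0.05,0.24,0],[0,0,0]],"spin":[0.5,0.5,0]}'
```

```text
time_s: 14.3
ee_pos: [544.2, 231.5, 76.3]
ee_rot: [180.0, -0.0, 81.9]
force: [-1.1, -0.2, 0.5]
gripper_width: 0.5
gripper_force: 0.0
time_s: 14.6
ee_pos: [556.8, 231.9, 75.7]
ee_rot: [-179.8, 0.1, 73.9]
force: [-4.6, 0.8, 1.4]
gripper_width: 0.4
gripper_force: 2.0
```

```bash
cat > s.py <<'E'
from h import *
s=env.state();p=s['ee_pos'][:2]-[551.3,127];y=np.radians(s['ee_rot'][2]);X=np.array([np.cos(y),np.sin(y)]);Y=np.array([X[1],-X[0]]);f=s['force'][:2]
print("yaw",s['ee_rot'][2],"radial",p@X,"tang",p@Y,"F tang",f@Y,"F rad",f@X,"polar",np.degrees(np.arctan2(p[1],p[0])))
E
python3 -m jog '{"jaw":[0,0,0],"slide":[[0.05,0.24,0],[0.05,0.24,0],[0,0,0]],"spin":[0.5,0.5,0]}'; python3 s.py
python3 -m jog '{"jaw":[0,0,0],"slide":[[0.05,0.24,0],[0.05,0.24,0],[0,0,0]],"spin":[0.5,0.5,0]}'; python3 s.py
```

```text
time_s: 14.9
ee_pos: [571.2, 230.2, 75.6]
ee_rot: [-179.8, 0.1, 65.9]
force: [-4.7, 0.3, 2.4]
gripper_width: 0.4
gripper_force: 2.2
yaw 65.91511261548156 radial 102.30393269712201 tang -23.956793581164227 F tang -4.447795735475703 F rad -1.6536357066899714 polar 79.09473834142538
time_s: 15.2
ee_pos: [585.1, 226.6, 75.5]
ee_rot: [-179.8, 0.2, 57.9]
force: [-5.4, 1.0, 1.4]
gripper_width: 0.5
gripper_force: 2.4
yaw 57.91000966109508 radial 102.3168415220079 tang -24.25603906409436 F tang -5.127815410544473 F rad -2.0289023688915075 polar 71.24679040214477
```

```bash
python3 -m jog '{"jaw":[0,0,0],"slide":[[0.05,0.24,0],[0.05,0.24,0],[0,0,0]],"spin":[0.5,0.5,0]}'; python3 s.py
python3 -m jog '{"jaw":[0,0,0],"slide":[[0.025,0.12,0],[0.025,0.12,0],[0,0,0]],"spin":[0.25,0.25,0]}'; python3 s.py
python3 -m jog '{"jaw":[0,0,0],"slide":[[0.025,0.12,0],[0.025,0.12,0],[0,0,0]],"spin":[0.25,0.25,0]}'; python3 s.py
```

```text
time_s: 15.5
ee_pos: [598.3, 221.1, 75.4]
ee_rot: [-179.7, 0.2, 49.9]
force: [-5.6, 1.1, 0.2]
gripper_width: 0.2
gripper_force: 2.6
yaw 49.90098112213582 radial 102.25300028657325 tang -24.59380194014451 F tang -5.018926273451696 F rad -2.7301326235273775 polar 63.42483471669457
time_s: 15.8
ee_pos: [604.2, 217.9, 75.4]
ee_rot: [-179.7, 0.2, 45.9]
force: [-6.7, 2.2, 1.0]
gripper_width: 0.5
gripper_force: 3.2
yaw 45.93701579785728 radial 102.13432737557073 tang -25.16863414927043 F tang -6.364634022187315 F rad -3.028956578342205 polar 59.78041077948835
time_s: 16.1
ee_pos: [610.3, 214.1, 75.4]
ee_rot: [-179.7, 0.3, 41.9]
force: [-6.3, 3.0, 1.4]
gripper_width: 0.3
gripper_force: 3.3
yaw 41.93648457983801 radial 102.10193598580278 tang -25.381553059671155 F tang -6.428346451174843 F rad -2.6756002704628563 polar 55.896685319796795
```

```bash
python3 -m jog '{"jaw":[0,0],"slide":[[0.025,0.12,0],[0,0,0]],"spin":[0.25,0]}' >/dev/null; python3 s.py
python3 -m jog '{"jaw":[0,0],"slide":[[0.025,0.12,0],[0,0,0]],"spin":[0.25,0]}'>/dev/null; python3 s.py
```

```text
yaw 39.93809662565374 radial 102.07603476812656 tang -25.503161458468 F tang -6.590154038269846 F rad -2.270377879191541 polar 53.965967900741774
yaw 37.9402279964666 radial 102.03991577938322 tang -25.60539310509754 F tang -7.1637414991143435 F rad -3.229213446960205 polar 52.02688425997477
```

```bash
python3 -m jog '{"jaw":[0,0],"slide":[[0.025,0.12,0],[0,0,0]],"spin":[0.25,0]}' >/dev/null; python3 s.py
```

```text
yaw 35.93397081344962 radial 101.99440571835768 tang -25.669306144191175 F tang -6.68095935763421 F rad -4.15120910557708 polar 50.060431930361624
```

```bash
python3 -m jog '{"jaw":[0,0],"slide":[[0.025,0.12,0],[0,0,0]],"spin":[0.25,0]}' >/dev/null; python3 s.py
```

```text
yaw 33.93840169242407 radial 101.9705974097985 tang -25.744326349862263 F tang -6.943117305676969 F rad -4.5777088626715265 polar 48.10766283028169
```

```bash
python3 -m jog '{"jaw":[0,0],"slide":[[0.025,0.12,0],[0,0,0]],"spin":[0.25,0]}' >/dev/null; python3 s.py
```

```text
yaw 31.933545357742794 radial 101.97422835774029 tang -25.8175796031625 F tang -7.6341976796474444 F rad -3.6975076966559377 polar 46.141008072788615
```

```bash
python3 -m jog '{"jaw":[0,0],"slide":[[0.025,0.12,0],[0,0,0]],"spin":[0.25,0]}' >/dev/null; python3 s.py
```

```text
yaw 29.91618767900094 radial 101.82193655060368 tang -26.505250092658486 F tang -8.725338095654054 F rad -4.255899758578577 polar 44.5070300521218
```

```bash
python3 -m jog '{"jaw":[0,0],"slide":[[0.01,0.06,0],[0,0,0]],"spin":[0.125,0]}' >/dev/null; python3 s.py
```

```text
yaw 28.929184927148572 radial 101.67252102974163 tang -27.34752227236566 F tang -11.115348307239191 F rad -4.552674616672631 polar 43.98409009632858
```

```bash
python3 -m jog '{"jaw":[0,0],"slide":[[0.01,0.06,0],[0,0,0]],"spin":[0.125,0]}' >/dev/null; python3 s.py
```

```text
yaw 27.9219532523544 radial 101.54569754391626 tang -28.0685322336911 F tang -12.62550378695969 F rad -4.032070096752957 polar 43.37343437384217
```

```bash
python3 -m jog '{"jaw":[0,0],"slide":[[0,0.06,0],[0,0,0]],"spin":[0,0]}' >/dev/null; python3 s.py
```

```text
yaw 27.925605684204886 radial 101.65070508609838 tang -27.016824218023018 F tang -14.68280325044337 F rad -2.702412551379984 polar 42.80963545893903
```

```bash
python3 -m jog '{"jaw":[0,0],"slide":[[0,0.04,0],[0,0,0]],"spin":[0,0]}' >/dev/null; python3 s.py
```

```text
yaw 27.922095729397046 radial 101.73471078005926 tang -26.457959308336157 F tang -16.508038854363992 F rad -3.494083548952079 polar 42.49997000745176
```

```bash
python3 -m jog '{"jaw":[0,0,0,0],"slide":[[0,0,0],[0,0,0],[0,0,0],[0,0,0]],"spin":[0,0,0,0]}' >/dev/null; python3 s.py
```

```text
yaw 27.93574866291885 radial 101.73606863958366 tang -26.453127316566466 F tang -17.469446467932954 F rad -3.304512282956712 polar 42.51088773804759
```

It is solid: a steady 17 N with no creep. Backing off and rising.

```bash
python3 -m jog '{"jaw":[0,0,0,0,0,0,0,0,0,0],"slide":[[0,-0.1,0],[0,-0.2,0],[0,-0.5,0],[0,-0.5,0],[0,0,-0.6],[0,0,-1],[0,-1,-1],[-1,-1,-1],[-1,-1,-1],[-1,-1,0]],"spin":[0,0,0,0,0,0,0,0,0,0]}'
python3 -m jog '{"jaw":[0,0,0,0,0,0],"slide":[[-1,-0.7,0],[-1,-0.7,0],[-1,-0.7,0],[-1,-0.7,0],[0,0,0],[0,0,0]],"spin":[0,0,0,0,0,0]}'
python3 - <<'E'
from h import *
i=env.grab_frame("top")[:,:,::-1];cv2.imwrite("pics/t3.png",i)
cv2.imwrite("pics/t3c.png",cv2.resize(i[135:285,170:410],None,fx=3.2,fy=3.2,interpolation=cv2.INTER_CUBIC))
E
```

```text
time_s: 19.5
ee_pos: [483.7, 293.2, 216.6]
ee_rot: [-180.0, -0.6, 27.9]
force: [0.9, 0.2, 1.1]
gripper_width: 0.6
gripper_force: 0.0
time_s: 20.1
ee_pos: [337.3, 309.7, 212.6]
ee_rot: [-180.0, -0.2, 28.0]
force: [1.0, -0.2, 0.2]
gripper_width: 0.6
gripper_force: 0.0
```

View pics/t3c.png

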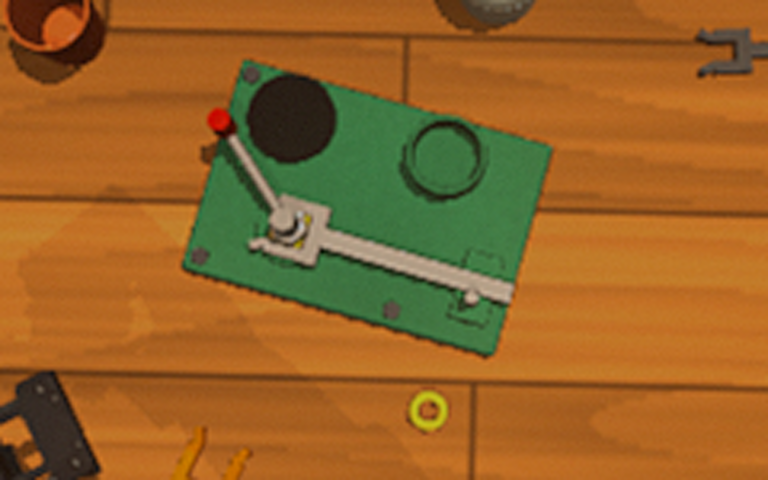

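The last view shows the spanner home on the nut with its tail at (500,290) against the post's +x side at (471,297). The lever is swung to (220,121), the neighbouring things in view are in place, and the gripper is clear. Handing in.

```bash
python3 -c "
from workcell import env
print(env.job_done())"
```

```text
the job is handed in; nothing more can be done
None
```

The spanner is fully on the brass nut with its tail against the post, and the jam nut came up solid and was snugged at about 17 N; the lever is released and the job is handed in, though no verdict was returned.

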